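# Weigh the loaf on the bakery bench scale

## Task

Weigh the loaf that lies on the bench scale: stand brass weights on the empty round plate (the 500 g, and the 200 g with it only if that is not too much), then slide the poise along the front bar until the beam floats level and comes to rest. Set the weights down gently, do not drop them; a weight that is not needed stays or goes back standing on the bench. Leave the loaf on its plate, and leave the 1 kg weight and the other things on the bench alone.

Things in the scene. Friction and masses are not known exactly. Their poses are not given: they have to be found in the camera images.
- scale: equal-arm bench scale: fixed enamelled housing 130 x 370 mm, 45 mm high, plates on both sides. Origin: middle of its underside, on the bench. Its x axis points from the front bar side (robot's side) to the back, y along the beam towards the loaf's plate, z up. The pivot is 85 mm above the bench. In the middle an index plate, 60 mm wide, rises to 180 mm above the bench; a black pointer stands at its mark when the beam is level.
- beam (a joint): tilt of the beam in rad about the scale's x axis: 0 = level, positive = loaf's side low, negative = weights' side low; stops at +-0.09. Arms are 150 mm long. At rest within the stops each 10 g of difference between the sides tilts it by about 0.015 rad, so beyond about 60 g it lies on its stop. It swings and settles in about 1.5 s. With both plates empty and the poise at 0 it is level.
- poise (a joint): position of the sliding poise along the front bar in m: 0 at the loaf's end, 0.150 at the weights' end. It counts 1.333 g on the weights' plate per mm from 0 (200 g at 0.150). It slides with 0.8 N of friction and stays where it is left.
- poise_tab (a point): centre of the poise's upright steel tab, by which it is pushed or held: 26 mm along the bar, 10 mm across, reaching from 20 mm below this point (top of the poise's body, 26 x 22 mm) to 22 mm above. The bar, 18 mm high, lies 42 mm below this point, runs along the scale's y at its x = -135 mm, about 57 mm in front of the plates, and tilts with the beam; poise grows towards -y.
- goods_top (a point): middle of the top face of the rectangular steel plate that carries the loaf, 150 x 200 mm, at y = +150 mm of the scale; 125 mm above the bench when level, 13.5 mm lower or higher at the stops. It always stays horizontal, as does the other plate.
- weights_top (a point): middle of the top face of the round steel plate for weights, 160 mm in diameter, 4 mm thick, at y = -150 mm of the scale; 125 mm above the bench when level, 138 mm at the start. Where a load stands on the plate does not matter.
- loaf_mid (a point): middle of the tin loaf on its plate, 50 mm above its underside: 180 mm long (along the scale's y), 100 mm wide, 102 mm high. Its mass is not known: between 560 and 875 g.
- w500_mid (a point): middle of the 500 g brass knob weight, the middle-sized one, half-way up its 70 mm: body 44 mm in diameter from its foot to 43 mm, then a neck and a knob 27 mm in diameter. z axis: up.
- w200_mid (a point): middle of the 200 g brass knob weight, the smallest, half-way up its 60 mm: body 33 mm in diameter from its foot to 32 mm, then a neck and a knob 20 mm in diameter. z axis: up.
- w1000_mid (a point): middle of the 1 kg brass knob weight, the biggest, half-way up its 88 mm: body 55 mm in diameter to 54 mm. Not needed: too heavy for this loaf; leave it.
- loaf_pan_mid (a point): middle of an empty black loaf pan, 205 x 110 x 68 mm (245 mm over its end tabs); bystander.
- bowl_mid (a point): middle of a steel bowl, 130 mm across, 60 mm high; bystander.
- dredger_mid (a point): middle of an aluminium flour dredger, 72 mm across, 112 mm high; bystander.
Things that resemble listed ones, but are neither listed nor needed, are in the scene too. What is shaped like the part that bears w200_mid but red or turquoise is not meant.

How it is judged:
By the outcome, as a careful person would: the job done as asked, in the order asked, and still so for the second after the job is handed in, with the robot touching nothing.
It also fails if it takes over 72 s, if anything falls off the work surface, if the arm or the gripper's body presses on something with over 40 N, if the wrist force passes 120 N, or if a joint passes its speed limit or range.

## Robot

A 6-joint arm with a two-finger parallel gripper is mounted at the origin on the work surface. World frame = base frame: x ahead of the robot, y to its left, z up, the work surface at z = 0. Lengths are in m, angles in rad, forces in N, time in s.
With the tool pointing down it reaches from about 0.35 to 0.85 m from the base axis. Payload 8.1 kg.
Tool frame: the origin (TCP) lies on the mounting face of the last link; the fingertips stand 186 mm ahead of it and the grasp point (between the pads) lies 167 mm ahead of it; y points along the fingers, x is the direction in which the jaws open and shut, and the axes are right-handed (so a half turn about y gives the same grasp; the last joint's range is limited). The gripper opens to 93 mm and grips with 3 to 60 N. Pads are 15 mm wide; open, the fingers measure 128 mm over their backs; the gripper's body (75 mm by 188 mm) begins 65 mm behind the grasp point.
Start: joints at [1.066, 0.13, 1.488, -0, 1.523, -0.085], TCP at [0.245, 0.548, 0.405] pointing down, gripper open.
Joint ranges: [-2.96, 2.96], [-0.89, 2.26], [0.02, 2.5], [-1.34, 4.48], [0, 2.73], [-2.66, 2.66]. Speed limits (rad/s): [2.39, 2.39, 2.79, 3.14, 3.14, 3.14].

## Interface

Orientations are given as a rotation vector (axis times angle).
In Python, from plant import robot, imaging gives the robot as it stands.
- The arm moves only by the shell command python3 -m inch 'ROWS' [OPENING] [FORCE]. ROWS is JSON, a list of rows, each an object of numbers: "x", "y", "z": the shift along the tool's x, y, z in mm; "twist": the turn about the tool's y in rad. In form: [{"x": .., "y": .., "z": .., "twist": ..}, ...]. A call has 1 to 12 rows; each row shifts and turns the commanded pose from where the row before left it, along the tool's axes as they then stand; what a row does not reach is not made up. A row lasts 1/10 s, in which the tool goes at most 50 mm and 8.59 degrees, less where a joint would pass 70% of its speed; a pose out of reach is approached as far as the arm can. A call with a gripper value outside its range is refused whole. OPENING is the gripper command: -1 is shut, 1 is fully open, values between are in proportion, set as the call begins (- or left out, the last holds). The fingers move at their own pace and stop on an object; FORCE is the grip in N (left out, the last holds). Time passes only in rows, so rows that do not move let the fingers close. It gives the time, the measured TCP pose, the force and the opening at its end, in the units of the state.
- robot.read_state(): the state, without advancing time (a new reading comes with each control period).
- imaging.read_camera(name): name is "side" or "top" or "wrist"; returns a dict with "color" (400x640x3 uint8, red, green, blue), "depth" (400x640 float32, m along the optical axis (not along the pixel's ray), 0 where there is no reading), "fx", "fy", "cx", "cy" (pixels), "k1" (the pictures are not rectified: a ray, as slopes to the right and down, at radius r is drawn at 1 + k1 r^2 times it, then the intrinsics apply), "rvec" (rotation vector, rad) and "tvec" (3), from world to camera coordinates, as OpenCV has them; the wrist camera has in their place "tool_from_camera" (4x4, takes a point from camera to tool coordinates, whose origin is the TCP and whose axes are the tool frame's). Camera axes: x right, y down, z forward; pixel columns grow to the right and rows downward; lengths in m; the calibration is good to about 2 mm. A picture is of the moment at which its call begins: read the wrist's pose just before it.
- robot.close_job(): hands the job in, once; it reports no verdict.
The state is a dict: "t": time; "q": joint angles; "dq": joint speeds; "joint_torque": joint torques, N m; "tool_pos": TCP position; "orientation": TCP orientation; "force": force on the tool from outside, world axes, zero at the start; "wrist_torque": the same for the moment, N m; "opening": finger opening in m.
Only numpy, scipy, OpenCV 4.12 (cv2) and the standard library are available. Lean on these libraries where they do the work, as an engineer would, in place of code of your own. Each camera call takes 0.05 s, during which the arm holds its last target.

## Working session

There is one attempt and no reset: what is moved stays moved. The work goes in short steps, Python scripts to look and compute and a shell command to move; the robot and the scene stay as the last step left them, time stands still between calls to the robot, and variables do not carry over. Pictures are saved under pics/ and viewed, and the job is handed in when it is done.

```bash
ls; mkdir -p pics
cat > h.py <<'E'
import numpy as np, cv2
from scipy.spatial.transform import Rotation as R
from plant import robot, imaging
def cam(name):
    s=robot.read_state(); c=imaging.read_camera(name)
    if 'rvec' in c:
        Rm=R.from_rotvec(np.array(c['rvec']).ravel()).as_matrix(); t=np.array(c['tvec']).ravel()
        c['Rwc']=Rm.T; c['o']=-Rm.T@t
    else:
        T=np.array(c['tool_from_camera']); Rt=R.from_rotvec(s['orientation']).as_matrix()
        c['Rwc']=Rt@T[:3,:3]; c['o']=Rt@T[:3,3]+np.array(s['tool_pos'])
    c['K']=np.array([[c['fx'],0,c['cx']],[0,c['fy'],c['cy']],[0,0,1.]]); c['d']=np.array([c['k1'],0,0,0.])
    return c
def save(c,n,crop=None,s=1):
    im=c['color'][:,:,::-1]
    if crop: im=im[crop[1]:crop[3],crop[0]:crop[2]]
    if s!=1: im=cv2.resize(im,None,fx=s,fy=s,interpolation=cv2.INTER_CUBIC)
    cv2.imwrite('pics/'+n+'.png',im)
def ray(c,u,v):
    p=cv2.undistortPoints(np.array([[[float(u),float(v)]]]),c['K'],c['d'])[0,0]
    return c['Rwc']@np.array([p[0],p[1],1.])
def onz(c,u,v,z):
    r=ray(c,u,v); return c['o']+r*(z-c['o'][2])/r[2]
def dep(c,u,v):
    return c['o']+ray(c,u,v)*c['depth'][int(v),int(u)]
def proj(c,P):
    p=c['Rwc'].T@(np.array(P)-c['o']); return cv2.projectPoints(p.reshape(1,1,3),np.zeros(3),np.zeros(3),c['K'],c['d'])[0].ravel()
E
python3 - <<'E'
from h import *
import pickle
for n in ['side','top','wrist']:
    c=cam(n); save(c,n+'0'); pickle.dump(c,open(n+'0.pkl','wb')); print(n,c['o'],c['Rwc'][:,2],c['fx'])
print(robot.read_state())
E
```

```text
pics
side [ 0.06740293 -1.04993076  0.84883834] [ 0.3311022   0.79036959 -0.51544859] 414.1929427886874
top [0.2711473  0.03038031 1.69868935] [ 0.18143244 -0.00674534 -0.98338028] 482.58344332762607
wrist [0.18417392 0.57495382 0.38432483] [ 0.21599977 -0.09807008 -0.97145579] 298.80086326643624
{'t': 0.15, 'q': array([ 1.06560920e+00,  1.30991989e-01,  1.48899500e+00,  4.19637460e-05,
        1.52302224e+00, -8.53898478e-02]), 'dq': array([ 6.89427799e-04, -1.76497091e-03, -2.95240141e-03,  6.28001623e-05,
       -9.79143686e-04,  4.73074267e-04]), 'joint_torque': array([ 6.61601462e-04, -5.60483479e+01, -4.92328835e+01,  7.67954788e-02,
        3.08773736e-02, -1.12431928e-04]), 'tool_pos': array([0.24443   , 0.54776976, 0.40394442]), 'orientation': array([-1.37968652, -0.89369715,  0.89578427]), 'force': array([ 1.08120885, -0.40178933,  0.03781709]), 'wrist_torque': array([ 0.01111769,  0.02526751, -0.00736285]), 'opening': 0.092755500519012}
```

View pics/top0.png

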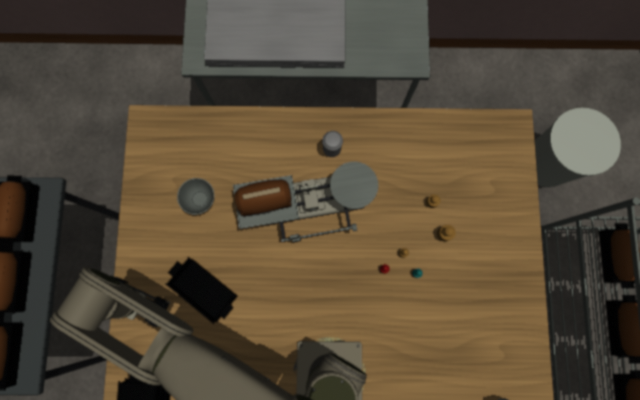

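View pics/side0.png

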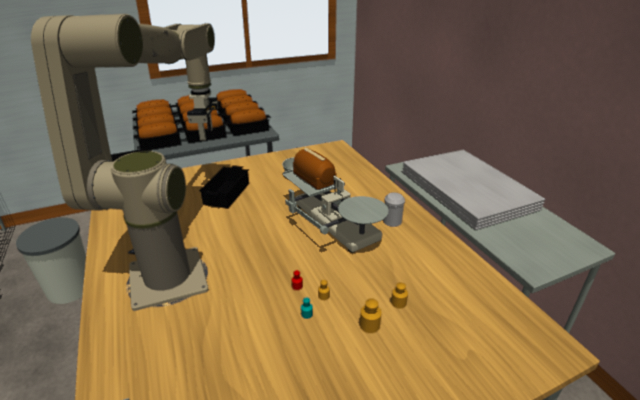

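View pics/wrist0.png

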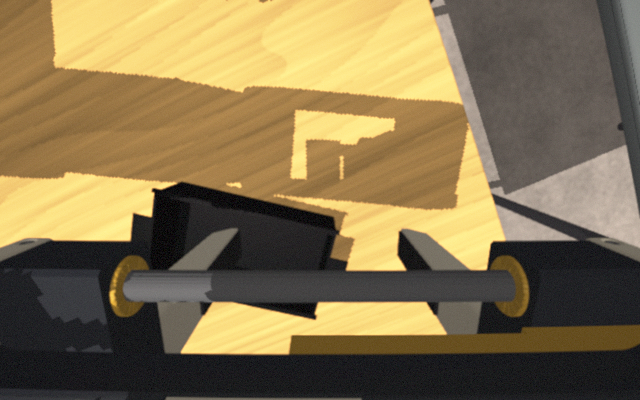

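```bash
python3 -c "
from h import *
print(R.from_rotvec(robot.read_state()['orientation']).as_matrix().round(3))"
```

```text
[[ 0.408 -0.001 -0.913]
 [ 0.913 -0.001  0.408]
 [-0.001 -1.     0.   ]]
```

Run:
```python
from h import *
import pickle
t=pickle.load(open('top0.pkl','rb')); s=pickle.load(open('side0.pkl','rb'))
save(t,'topcrop',(220,130,470,300),3.2); save(s,'sidecrop',(260,140,420,340),3)
def blobs(c,box,minA):
    im=cv2.cvtColor(c['color'],cv2.COLOR_RGB2HSV); m=((im[...,1]>170)&(im[...,0]>12)&(im[...,0]<32)).astype('uint8')
    M=np.zeros_like(m); M[box[1]:box[3],box[0]:box[2]]=m[box[1]:box[3],box[0]:box[2]]
    n,l,st,ce=cv2.connectedComponentsWithStats(M)
    return [(st[i],ce[i].round(1)) for i in range(1,n) if st[i][4]>=minA]
for b in blobs(t,(370,180,480,290),15): print('top',b, [onz(t,*b[1],z)[:2].round(4) for z in (.02,.035)])
for b in blobs(s,(300,260,430,350),15): print('side',b)
```

```text
side (array([318, 279,  12,  22, 213], dtype=int32), array([323.5, 290.1]))
side (array([390, 282,  19,  27, 378], dtype=int32), array([399.3, 295.6]))
side (array([359, 298,  23,  36, 652], dtype=int32), array([370.2, 316.4]))
```

View pics/topcrop.png

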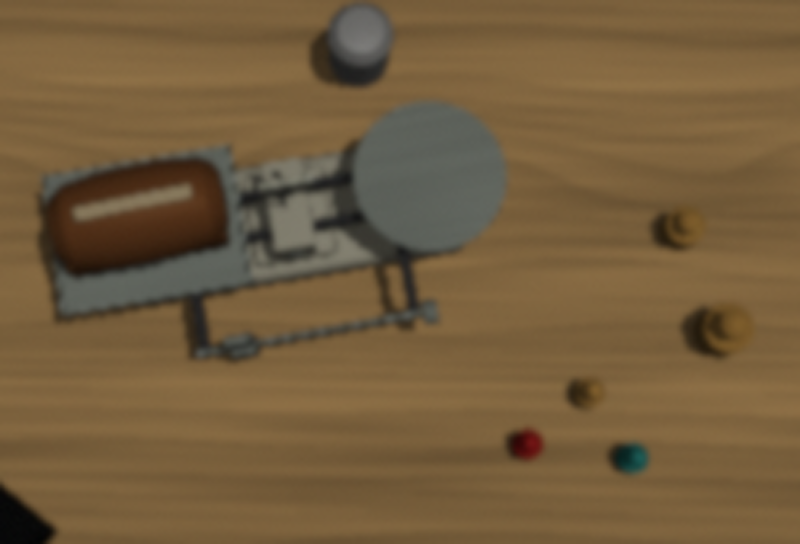

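View pics/sidecrop.png

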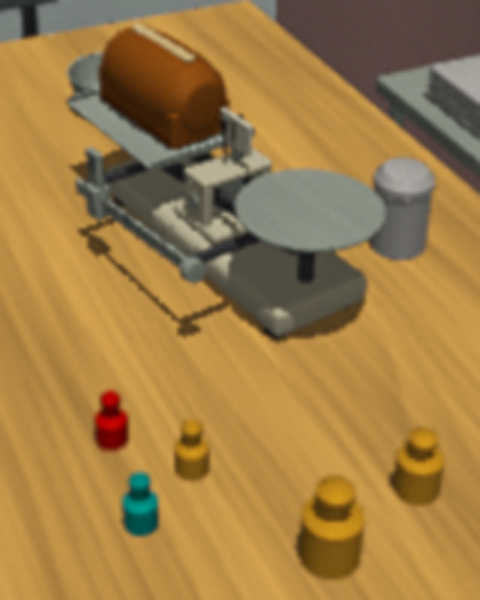

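Run:
```python
from h import *
import pickle
t=pickle.load(open('top0.pkl','rb')); s=pickle.load(open('side0.pkl','rb'))
f=lambda u,v:(220+u/3.2,130+v/3.2)
for n,uv,sc,h in [('500',(684,228),(399.3,295.6),.07),('1000',(728,328),(370.2,316.4),.088),('200',(589,391),(323.5,290.1),.06)]:
    print(n,'side',onz(s,*sc,h*.45).round(4),'top',onz(t,*f(*uv),h*.6).round(4), dep(t,*f(*uv)).round(3),dep(s,*sc).round(3))
print('plate',onz(t,*f(430,177),.138), dep(t,*f(430,177)))
m=((t['color'].astype(int).max(2)-t['color'].min(2))<28)
print('loafplate corners',[onz(t,*f(*p),.1115).round(3) for p in [(42,178),(230,150),(250,285),(60,320)]])
print('bar ends',[dep(t,*f(*p)).round(3) for p in [(205,351),(240,347),(435,310)]],[onz(t,*f(*p),.08).round(3) for p in [(205,351),(240,347),(435,310)]])
```

```text
500 side [ 0.5912 -0.3676  0.0315] top [ 0.5867 -0.3643  0.042 ] [ 0.582 -0.359  0.065] [ 0.583 -0.379  0.045]
1000 side [ 0.4766 -0.4091  0.0396] top [ 0.4758 -0.4054  0.0528] [ 0.472 -0.397  0.084] [ 0.47  -0.42   0.053]
200 side [ 0.4094 -0.2604  0.027 ] top [ 0.4083 -0.2574  0.036 ] [ 0.407 -0.254  0.055] [ 0.406 -0.268  0.035]
plate [ 0.61955761 -0.07980073  0.138     ] [ 0.61853782 -0.07947823  0.14256811]
loafplate corners [array([0.62 , 0.326, 0.111]), array([0.653, 0.129, 0.111]), array([0.509, 0.106, 0.111]), array([0.47 , 0.301, 0.111])]
bar ends [array([0.443, 0.153, 0.084]), array([0.444, 0.115, 0.108]), array([ 0.485, -0.087,  0.105])] [array([0.443, 0.153, 0.08 ]), array([0.448, 0.116, 0.08 ]), array([ 0.489, -0.089,  0.08 ])]
```

Candidates: 500 g is brass at top (432,201) / side (399,296). The 1 kg is brass at top (446,233) / side (370,316), clearly bigger. The 200 g is brass at top (404,253) / side (323,290). Red at top (384,268) and turquoise at top (417,273) are decoys. The crops confirm the size order, so I take the 500 g first.

```bash
cat > go.py <<'E'
# print tool-axis shifts (mm) from present TCP to a target for the grasp point: x y z
import sys
from h import *
s=robot.read_state(); Rt=R.from_rotvec(s['orientation']).as_matrix()
p=np.array(s['tool_pos']); tgt=np.array([float(a) for a in sys.argv[1:4]])+[0,0,.167]
print('shift mm',(Rt.T@(tgt-p)*1000).round(1),'pos',p.round(4),'t',s['t'],'q',s['q'].round(2),'F',s['force'].round(1),'op',round(s['opening'],4))
E
A='{"x":-34.7,"y":-2,"z":-34.3}'
python3 -m inch '[{"x":-34.7,"y":-2,"z":-34.3},{"x":-34.7,"y":-2,"z":-34.3},{"x":-34.7,"y":-2,"z":-34.3},{"x":-34.7,"y":-2,"z":-34.3},{"x":-34.7,"y":-2,"z":-34.3},{"x":-34.7,"y":-2,"z":-34.3},{"x":-34.7,"y":-2,"z":-34.3},{"x":-34.7,"y":-2,"z":-34.3},{"x":-34.7,"y":-2,"z":-34.3},{"x":-34.7,"y":-2,"z":-34.3},{"x":-34.7,"y":-2,"z":-34.3},{"x":-34.7,"y":-2,"z":-34.3}]' 0.3 25; python3 go.py 0.589 -0.366 0.2
```

```text
shift mm [-693.9   37.8 -687.1] pos [0.2444 0.5478 0.4039] t 0.15 q [ 1.07  0.13  1.49  0.    1.52 -0.09] F [ 1.1 -0.4  0. ] op 0.0928$[0]: bad value
```

```bash
python3 -m inch '[{"x":-34.7,"y":-2,"z":-34.3,"twist":0},{"x":-34.7,"y":-2,"z":-34.3,"twist":0},{"x":-34.7,"y":-2,"z":-34.3,"twist":0},{"x":-34.7,"y":-2,"z":-34.3,"twist":0},{"x":-34.7,"y":-2,"z":-34.3,"twist":0},{"x":-34.7,"y":-2,"z":-34.3,"twist":0},{"x":-34.7,"y":-2,"z":-34.3,"twist":0},{"x":-34.7,"y":-2,"z":-34.3,"twist":0},{"x":-34.7,"y":-2,"z":-34.3,"twist":0},{"x":-34.7,"y":-2,"z":-34.3,"twist":0},{"x":-34.7,"y":-2,"z":-34.3,"twist":0},{"x":-34.7,"y":-2,"z":-34.3,"twist":0}]' 0.3 25; python3 go.py 0.589 -0.366 0.2
```

```text
t: 1.35
tool_pos: [0.4508, -0.0021, 0.4288]
orientation: [-1.379, -0.895, 0.894]
force: [0.7, 0.7, -0.0]
opening: 0.0604
shift mm [-275.9   61.8 -274.5] pos [ 0.4508 -0.0021  0.4288] t 1.35 q [-0.12 -0.29  1.85  0.    1.59 -1.27] F [ 0.7  0.7 -0. ] op 0.0604
```

```bash
python3 -m inch '[{"x":-34.7,"y":4,"z":-34.4,"twist":0},{"x":-34.7,"y":4,"z":-34.4,"twist":0},{"x":-34.7,"y":4,"z":-34.4,"twist":0},{"x":-34.7,"y":4,"z":-34.4,"twist":0},{"x":-34.7,"y":4,"z":-34.4,"twist":0},{"x":-34.7,"y":4,"z":-34.4,"twist":0},{"x":-34.7,"y":4,"z":-34.4,"twist":0},{"x":-34,"y":4,"z":-34.3,"twist":0},{"x":0,"y":0,"z":0,"twist":0},{"x":0,"y":0,"z":0,"twist":0}]'
python3 - <<'E'
from h import *
import pickle
c=cam('wrist'); save(c,'w1'); pickle.dump(c,open('w1.pkl','wb'))
c=cam('top'); save(c,'t1',(220,130,470,300),3.2); pickle.dump(c,open('t1.pkl','wb'))
E
```

```text
t: 2.35
tool_pos: [0.5888, -0.366, 0.3943]
orientation: [-1.376, -0.892, 0.894]
force: [0.3, 0.6, 0.9]
opening: 0.0607
```

View pics/w1.png

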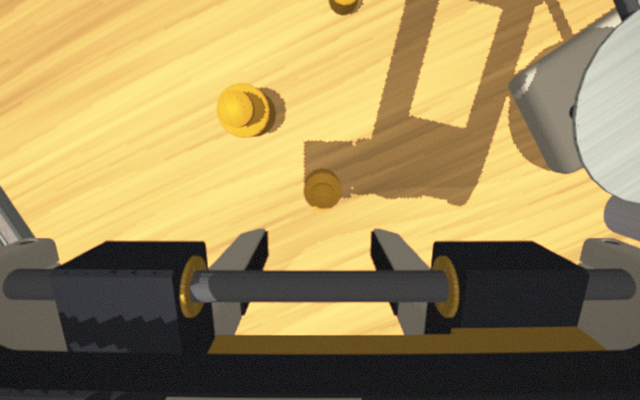

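The wrist view shows the 500 g at (323,188), between the jaws and about to be reached. The 1 kg is at (244,108), the 200 g at (343,2), and the round plate at right. Next I measure the 500 g.

```bash
python3 - <<'E'
from h import *
import pickle
c=pickle.load(open('w1.pkl','rb'))
save(c,'w1c',(200,60,380,230),4)
hsv=cv2.cvtColor(c['color'],cv2.COLOR_RGB2HSV)
for u,v in [(323,188),(335,203),(240,103),(343,2)]: print(dep(c,u,v).round(4),hsv[v,u])
# silhouette edges by depth: pts with z between .02 and .08
vv,uu=np.mgrid[0:230,180:400]
d=c['depth'][0:230,180:400]
p=cv2.undistortPoints(np.stack([uu,vv],-1).reshape(-1,1,2).astype(float),c['K'],c['d'])[:,0]
r=np.c_[p,np.ones(len(p))]*d.reshape(-1,1); W=(c['Rwc']@r.T).T+c['o']
for lo,hi in [(.06,.078),(.036,.05)]:
  for cx,cy in [(.588,-.366),(.476,-.407)]:
    k=(np.hypot(W[:,0]-cx,W[:,1]-cy)<.04)&(W[:,2]>lo)&(W[:,2]<hi)
    Q=W[k]; print(lo,len(Q),Q.mean(0).round(4) if len(Q) else '', (Q.min(0)+Q.max(0)).round(4)/2 if len(Q) else '',np.ptp(Q,axis=0).round(4) if len(Q) else '')
E
python3 go.py .588 -.366 .03
```

```text
[ 0.5835 -0.3583  0.0701] [ 19 189 162]
[ 0.6099 -0.3546  0.0436] [ 18 178 152]
[ 0.4767 -0.3942  0.0892] [ 22 186 247]
[ 0.4209 -0.2629  0.0316] [ 20 192 238]
0.06 515 [ 0.5907 -0.3627  0.0689] [ 0.5916 -0.3631  0.0665] [0.0269 0.0266 0.0119]
0.06 20 [ 0.4882 -0.3926  0.0762] [ 0.4849 -0.3973  0.0759] [0.0197 0.0241 0.0037]
0.036 626 [ 0.5866 -0.3613  0.0437] [ 0.59175 -0.36295  0.04165] [0.0438 0.0433 0.0111]
0.036 95 [ 0.4921 -0.3835  0.0432] [ 0.48425 -0.3901   0.0431 ] [0.0419 0.0306 0.0137]
shift mm [-2.100e+00  2.001e+02  2.000e-01] pos [ 0.589  -0.3642  0.3971] t 2.45 q [-0.63  0.38  1.2   0.    1.55 -1.78] F [0.7 0.5 0.3] op 0.0605
```

View pics/w1c.png

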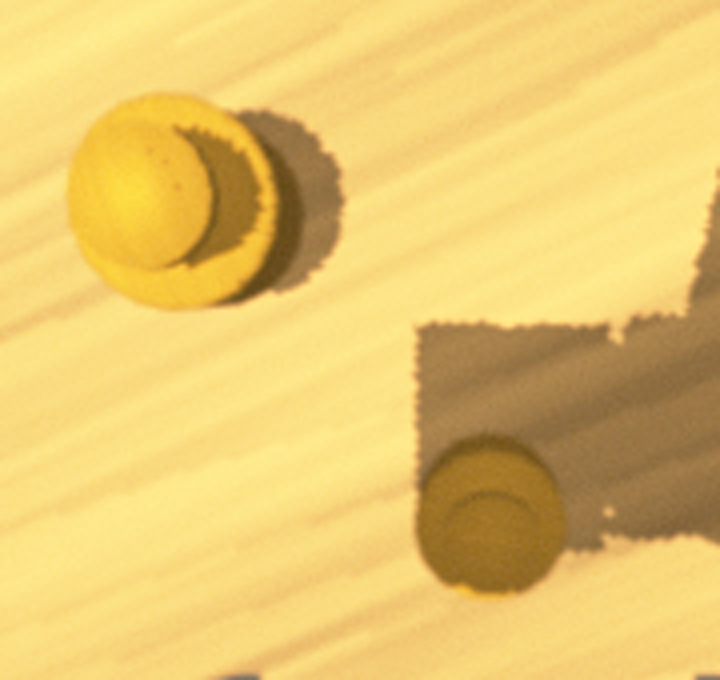

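```bash
python3 -m inch '[{"x":1,"y":40,"z":-1,"twist":0},{"x":0,"y":40,"z":0,"twist":0},{"x":0,"y":40,"z":0,"twist":0},{"x":0,"y":40,"z":0,"twist":0},{"x":0,"y":24,"z":0,"twist":0},{"x":0,"y":11,"z":0,"twist":0},{"x":0,"y":2,"z":0,"twist":0},{"x":0,"y":0,"z":0,"twist":0}]'; python3 -m inch '[{"x":0,"y":0,"z":0,"twist":0},{"x":0,"y":0,"z":0,"twist":0},{"x":0,"y":0,"z":0,"twist":0},{"x":0,"y":0,"z":0,"twist":0}]' -1 25
python3 go.py .5915 -.363 .03
```

```text
t: 3.25
tool_pos: [0.5911, -0.3643, 0.202]
orientation: [-1.381, -0.896, 0.895]
force: [1.2, 0.2, 0.8]
opening: 0.0608
t: 3.65
tool_pos: [0.5912, -0.3646, 0.2017]
orientation: [-1.381, -0.896, 0.894]
force: [1.3, 3.3, 6.3]
opening: 0.0434
shift mm [1.6 4.7 0.4] pos [ 0.5912 -0.3646  0.2017] t 3.65 q [-0.63  0.54  1.37  0.    1.23 -1.78] F [1.3 3.3 6.3] op 0.0434
```

```bash
python3 -m inch '[{"x":0,"y":-20,"z":0,"twist":0},{"x":0,"y":-40,"z":0,"twist":0},{"x":0,"y":-45,"z":0,"twist":0},{"x":20,"y":-40,"z":4,"twist":0},{"x":40,"y":-25,"z":8,"twist":0},{"x":40,"y":-5,"z":8,"twist":0},{"x":40,"y":0,"z":8,"twist":0},{"x":40,"y":0,"z":8,"twist":0},{"x":40,"y":0,"z":8,"twist":0},{"x":36,"y":0,"z":8,"twist":0},{"x":16,"y":0,"z":3,"twist":0}]';  python3 -m inch '[{"x":0,"y":0,"z":0,"twist":0},{"x":0,"y":0,"z":0,"twist":0}]'
python3 go.py .6516 -.094 .182
python3 - <<'E'
from h import *
import pickle
c=cam('wrist'); save(c,'w2'); pickle.dump(c,open('w2.pkl','wb'))
c=cam('side'); save(c,'s2',(260,120,420,240),4); pickle.dump(c,open('s2.pkl','wb'))
E
```

```text
t: 4.75
tool_pos: [0.6511, -0.0904, 0.3739]
orientation: [-1.376, -0.896, 0.897]
force: [-0.6, -0.9, -6.0]
opening: 0.0433
t: 4.95
tool_pos: [0.6508, -0.0941, 0.3742]
orientation: [-1.379, -0.894, 0.896]
force: [-0.5, -0.1, -4.2]
opening: 0.0435
shift mm [ 0.4 25.2 -0.7] pos [ 0.6508 -0.0941  0.3742] t 4.95 q [-0.22  0.3   1.35 -0.    1.49 -1.37] F [-0.5 -0.1 -4.2] op 0.0435
```

View pics/w2.png

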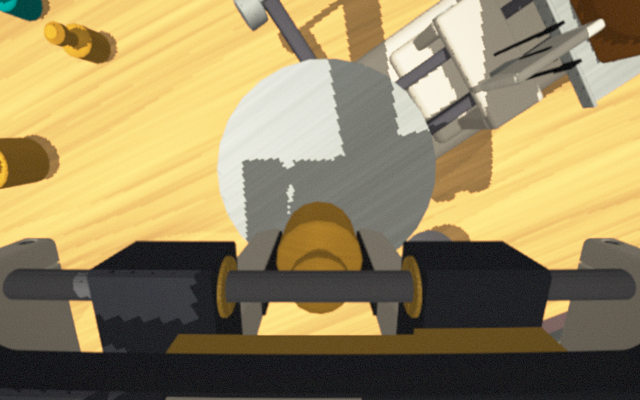

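View pics/s2.png

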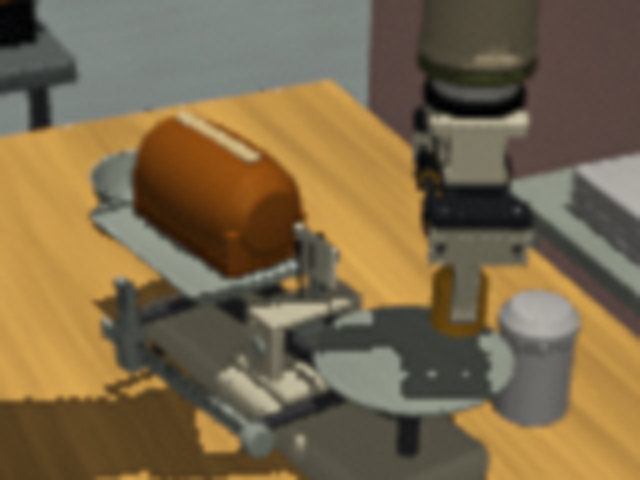

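The wrist view shows the plate centred near (327,165), with the held weight above its far edge at (318,250). The side view shows the 500 g hanging over the plate, and the plate still high.

```bash
cat > pts.py <<'E'
from h import *
def world(c,step=1):
    h,w=c['depth'].shape; vv,uu=np.mgrid[0:h:step,0:w:step]
    p=cv2.undistortPoints(np.stack([uu,vv],-1).reshape(-1,1,2).astype(float),c['K'],c['d'])[:,0]
    r=np.c_[p,np.ones(len(p))]*c['depth'][::step,::step].reshape(-1,1)
    W=(c['Rwc']@r.T).T+c['o']; return W.reshape(vv.shape+(3,)), c['depth'][::step,::step]>0
E
python3 - <<'E'
from pts import *
import pickle
c=pickle.load(open('w2.pkl','rb'))
W,ok=world(c)
d=np.hypot(W[...,0]-.62,W[...,1]+.08)
k=ok&(d<.1)&(W[...,2]>.125)&(W[...,2]<.15)
vv,uu=np.nonzero(k); k2=(vv<240); Q=W[vv[k2],uu[k2]]
print(len(Q),np.median(Q[:,2]),Q.min(0),Q.max(0))
pts=np.c_[uu[k2],vv[k2]]
hull=cv2.convexHull(Q[:,:2].astype(np.float32))[:,0]
hull=hull[(hull[:,0]<.64)]
A=np.c_[2*hull,np.ones(len(hull))]; s=np.linalg.lstsq(A,(hull**2).sum(1),rcond=None)[0]
print('centre',s[:2],'r',np.sqrt(s[2]+s[:2]@s[:2]))
E
```

```text
30365 0.13905220465836438 [ 0.54296075 -0.15494632  0.13651357] [0.69253065 0.0044059  0.14160599]
centre [ 0.62273432 -0.07553305] r 0.07963913270962435
```

```bash
python3 -m inch '[{"x":0,"y":10,"z":0,"twist":0},{"x":0,"y":12,"z":0,"twist":0},{"x":0,"y":6,"z":0,"twist":0},{"x":0,"y":2,"z":0,"twist":0},{"x":0,"y":2,"z":0,"twist":0},{"x":0,"y":2,"z":0,"twist":0},{"x":0,"y":1,"z":0,"twist":0},{"x":0,"y":0,"z":0,"twist":0},{"x":0,"y":0,"z":0,"twist":0}]'
python3 - <<'E'
from h import *
import pickle
c=cam('side'); save(c,'s3',(260,120,420,240),4)
c=cam('wrist'); save(c,'w3')
print(dep(c,300,140),robot.read_state()['force'])
E
```

```text
t: 5.95
tool_pos: [0.6511, -0.0937, 0.3402]
orientation: [-1.38, -0.895, 0.894]
force: [-1.0, 0.1, -2.4]
opening: 0.0435
[ 0.59210205 -0.07933947  0.13929086] [-0.57128005  0.91494245 -2.46708007]
```

View pics/s3.png

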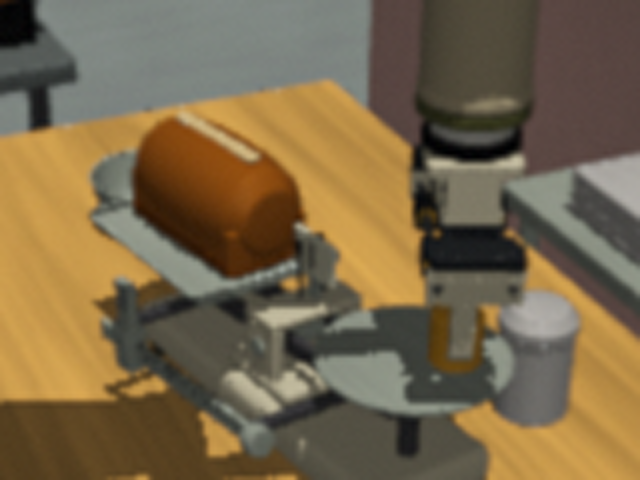

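```bash
python3 -m inch '[{"x":0,"y":1,"z":0,"twist":0},{"x":0,"y":1,"z":0,"twist":0},{"x":0,"y":0,"z":0,"twist":0}]'; python3 -m inch '[{"x":0,"y":0,"z":0,"twist":0},{"x":0,"y":0,"z":0,"twist":0},{"x":0,"y":0,"z":0,"twist":0}]' 0.2
python3 - <<'E'
from h import *
c=cam('wrist'); save(c,'w4')
print(dep(c,300,140))
E
```

```text
t: 6.35
tool_pos: [0.6511, -0.0939, 0.3383]
orientation: [-1.38, -0.895, 0.894]
force: [-2.3, -0.2, 3.5]
opening: 0.0434
t: 6.65
tool_pos: [0.6511, -0.0937, 0.3376]
orientation: [-1.379, -0.895, 0.895]
force: [-1.3, 0.0, 0.1]
opening: 0.0554
[ 0.59192078 -0.07921894  0.13803734]
```

View pics/w4.png

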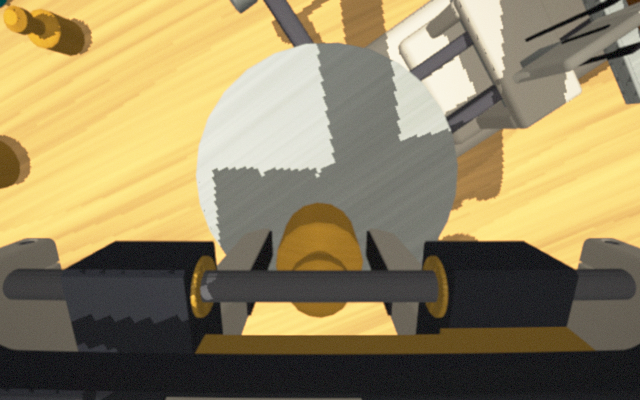

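The 500 g stands free between the open jaws at (320,255), and the plate is still up at 0.138, so the loaf is still heavier. I'll back off and fetch the 200 g.

```bash
python3 -m inch '[{"x":0,"y":-20,"z":0,"twist":0},{"x":0,"y":-45,"z":0,"twist":0},{"x":0,"y":-40,"z":0,"twist":0},{"x":-31,"y":-5,"z":19,"twist":0},{"x":-41,"y":0,"z":25,"twist":0},{"x":-41,"y":0,"z":25,"twist":0},{"x":-41,"y":0,"z":25,"twist":0},{"x":-41,"y":0,"z":25,"twist":0},{"x":-40,"y":30,"z":25,"twist":0},{"x":-15,"y":45,"z":10,"twist":0},{"x":0,"y":0,"z":0,"twist":0},{"x":0,"y":0,"z":0,"twist":0}]' 0.1
python3 - <<'E'
from pts import *
import pickle
c=cam('wrist'); save(c,'w5')
W,ok=world(c)
for lo,hi in [(.045,.065),(.024,.04)]:
    k=ok&(np.hypot(W[...,0]-.409,W[...,1]+.259)<.035)&(W[...,2]>lo)&(W[...,2]<hi); Q=W[k]; print(lo,len(Q),((Q.min(0)+Q.max(0))/2).round(4),np.ptp(Q,axis=0).round(4))
E
python3 go.py .41 -.259 .026
```

```text
t: 7.9
tool_pos: [0.4125, -0.2564, 0.3758]
orientation: [-1.378, -0.894, 0.894]
force: [0.4, -0.2, 0.5]
opening: 0.0512
0.045 314 [ 0.4086 -0.256   0.0552] [0.0197 0.0199 0.0137]
0.024 367 [ 0.4088 -0.256   0.0301] [0.0328 0.0322 0.0118]
shift mm [ -3.7 184.8   2.6] pos [ 0.4135 -0.2565  0.3778] t 7.95 q [-0.66 -0.17  1.83  0.    1.48 -1.81] F [0.2 0.7 0.5] op 0.051
```

View pics/w5.png

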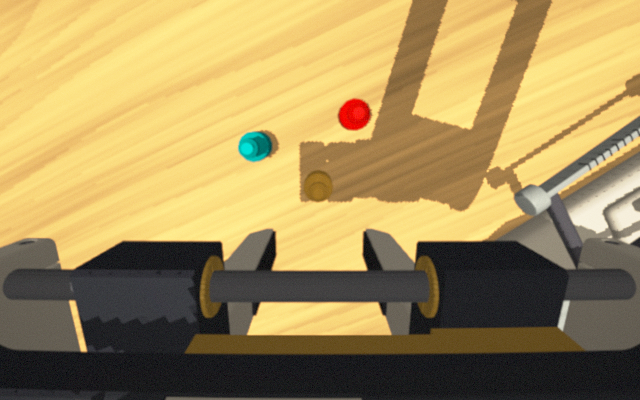

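The wrist view shows the brass 200 g at (318,185), with turquoise at (255,145) and red at (354,114) clear of the jaws.

```bash
python3 -m inch '[{"x":-1,"y":40,"z":4,"twist":0},{"x":0,"y":40,"z":0,"twist":0},{"x":0,"y":40,"z":0,"twist":0},{"x":0,"y":35,"z":0,"twist":0},{"x":0,"y":20,"z":0,"twist":0},{"x":0,"y":9,"z":0,"twist":0},{"x":0,"y":0,"z":0,"twist":0},{"x":0,"y":0,"z":0,"twist":0}]'; python3 go.py .4087 -.256 .026;  python3 -m inch '[{"x":0,"y":0,"z":0,"twist":0},{"x":0,"y":0,"z":0,"twist":0},{"x":0,"y":0,"z":0,"twist":0},{"x":0,"y":0,"z":0,"twist":0}]' -1 20
```

```text
t: 8.75
tool_pos: [0.4102, -0.2564, 0.1941]
orientation: [-1.382, -0.897, 0.895]
force: [-0.2, 1.0, 0.1]
opening: 0.0509
shift mm [-0.2  1.1  1.5] pos [ 0.4102 -0.2564  0.1941] t 8.75 q [-0.66  0.03  2.    0.    1.11 -1.82] F [-0.2  1.   0.1] op 0.0509
t: 9.15
tool_pos: [0.409, -0.2561, 0.1929]
orientation: [-1.381, -0.895, 0.894]
force: [0.7, 1.1, 6.2]
opening: 0.0327
```

```bash
python3 -m inch '[{"x":0,"y":-20,"z":0,"twist":0},{"x":0,"y":-40,"z":0,"twist":0},{"x":0,"y":-45,"z":0,"twist":0},{"x":20,"y":-40,"z":-7,"twist":0},{"x":36,"y":-30,"z":-13,"twist":0},{"x":40,"y":-5,"z":-14,"twist":0},{"x":40,"y":0,"z":-14,"twist":0},{"x":40,"y":0,"z":-14,"twist":0},{"x":40,"y":0,"z":-14,"twist":0},{"x":28,"y":0,"z":-9,"twist":0},{"x":8,"y":0,"z":-3,"twist":0}]';  python3 -m inch '[{"x":0,"y":10,"z":0,"twist":0},{"x":0,"y":0,"z":0,"twist":0}]'
python3 go.py .5926 -.062 .165
python3 - <<'E'
from h import *
c=cam('wrist'); save(c,'w6'); print(dep(c,300,140))
E
```

```text
t: 10.25
tool_pos: [0.5927, -0.0591, 0.3711]
orientation: [-1.377, -0.896, 0.897]
force: [-0.7, -0.4, -2.2]
opening: 0.0326
t: 10.45
tool_pos: [0.5905, -0.0621, 0.3594]
orientation: [-1.377, -0.892, 0.897]
force: [0.1, 0.6, -1.7]
opening: 0.0327
shift mm [ 1.  27.4 -1.9] pos [ 0.5905 -0.0621  0.3594] t 10.45 q [-0.19  0.14  1.56 -0.    1.44 -1.34] F [ 0.1  0.6 -1.7] op 0.0327
[ 0.53071041 -0.05178237  0.1005693 ]
```

View pics/w6.png

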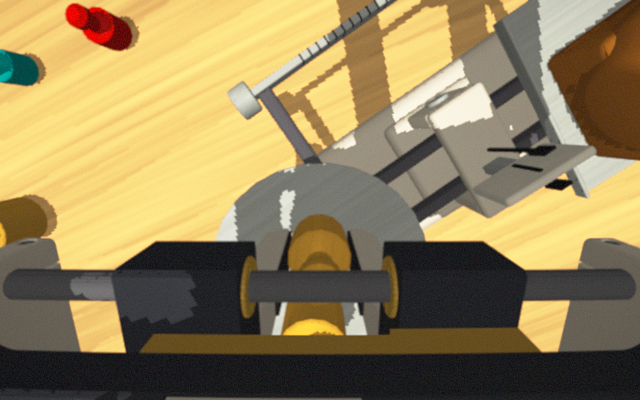

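```bash
python3 -m inch '[{"x":0,"y":10,"z":0,"twist":0},{"x":0,"y":10,"z":0,"twist":0},{"x":0,"y":4,"z":0,"twist":0},{"x":0,"y":2,"z":0,"twist":0},{"x":0,"y":1,"z":0,"twist":0},{"x":0,"y":1,"z":0,"twist":0},{"x":0,"y":1,"z":0,"twist":0},{"x":0,"y":0,"z":0,"twist":0},{"x":0,"y":0,"z":0,"twist":0}]'
python3 - <<'E'
from h import *
c=cam('side'); save(c,'s7',(260,120,420,240),4)
c=cam('wrist'); save(c,'w7')
E
```

```text
t: 11.4
tool_pos: [0.5917, -0.0615, 0.3331]
orientation: [-1.379, -0.895, 0.895]
force: [1.0, 0.8, -1.6]
opening: 0.0324
```

View pics/s7.png

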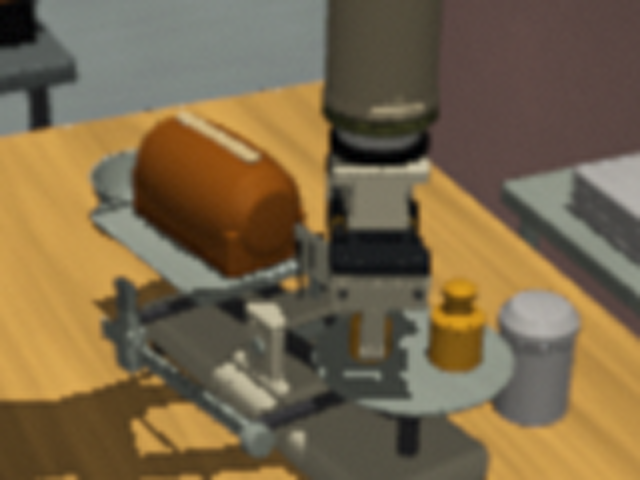

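View pics/w7.png

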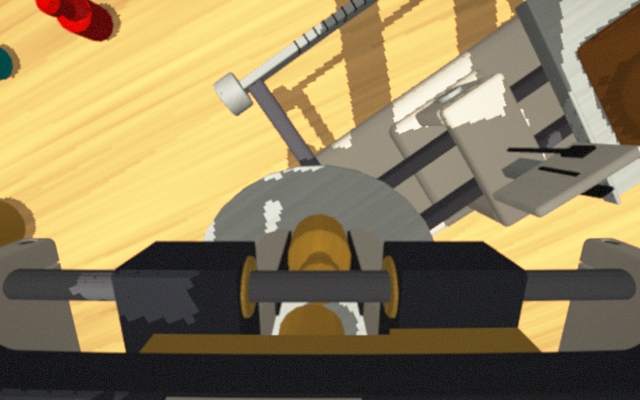

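Side view: the 200 g, in the jaws at about (370,340) in the crop, is just above the plate. The 500 g stands at (458,330).

```bash
for i in 1; do python3 -m inch '[{"x":0,"y":1,"z":0,"twist":0},{"x":0,"y":1,"z":0,"twist":0},{"x":0,"y":0,"z":0,"twist":0}]'; done; python3 -m inch '[{"x":0,"y":1,"z":0,"twist":0},{"x":0,"y":1,"z":0,"twist":0},{"x":0,"y":0,"z":0,"twist":0}]'
python3 - <<'E'
from h import *
c=cam('wrist'); print([dep(c,u,v).round(4) for u,v in [(240,220),(330,190),(400,200)]])
E
```

```text
t: 11.8
tool_pos: [0.5917, -0.0616, 0.3311]
orientation: [-1.379, -0.895, 0.895]
force: [-0.7, -0.1, 1.4]
opening: 0.0327
t: 12.1
tool_pos: [0.5917, -0.0617, 0.3289]
orientation: [-1.38, -0.895, 0.895]
force: [0.3, -1.2, 0.8]
opening: 0.0328
[array([ 0.5608, -0.1001,  0.1361]), array([ 0.566 , -0.0427,  0.1364]), array([ 0.5883, -0.0072,  0.1373])]
```

```bash
python3 -m inch '[{"x":0,"y":0,"z":0,"twist":0},{"x":0,"y":0,"z":0,"twist":0},{"x":0,"y":0,"z":0,"twist":0}]' -0.05
python3 - <<'E'
from h import *
c=cam('wrist'); print([dep(c,u,v).round(4) for u,v in [(240,220),(330,190),(400,200)]]); save(c,'w8')
E
python3 -m inch '[{"x":0,"y":-10,"z":0,"twist":0},{"x":0,"y":-35,"z":0,"twist":0},{"x":0,"y":-45,"z":0,"twist":0},{"x":0,"y":-20,"z":0,"twist":0},{"x":0,"y":0,"z":0,"twist":0},{"x":0,"y":0,"z":0,"twist":0}]'
python3 - <<'E'
from h import *
import pickle
c=cam('wrist'); print([dep(c,u,v).round(4) for u,v in [(240,200),(330,190),(400,180)]]); save(c,'w9'); pickle.dump(c,open('w9.pkl','wb'))
c=cam('side'); save(c,'s9',(260,120,420,240),4)
E
```

```text
t: 12.45
tool_pos: [0.5916, -0.0615, 0.3288]
orientation: [-1.379, -0.895, 0.895]
force: [-0.2, -0.2, -0.2]
opening: 0.0437
[array([ 0.5602, -0.0986,  0.1389]), array([ 0.5654, -0.0423,  0.1388]), array([ 0.5876, -0.0071,  0.1387])]
t: 13.1
tool_pos: [0.5917, -0.0615, 0.4397]
orientation: [-1.38, -0.896, 0.894]
force: [0.2, 0.2, -0.3]
opening: 0.044
[array([ 5.763e-01, -1.793e-01, -2.000e-04]), array([ 0.5843, -0.0469,  0.1568]), array([0.6212, 0.0274, 0.0825])]
```

View pics/w9.png

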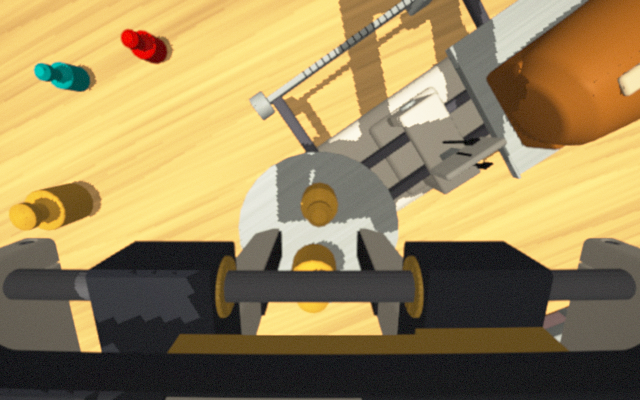

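View pics/s9.png

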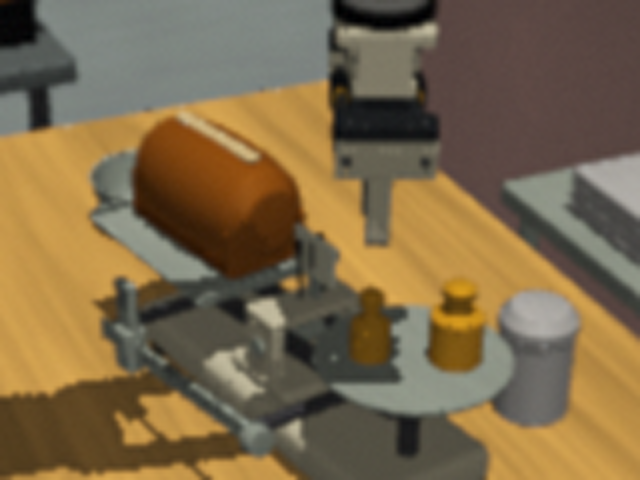

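Both weights stand: 200 g at (319,203) and 500 g at (315,265) in the wrist view. The plate is still at its upper stop (0.139), so the 700 g is not too much. On to the poise.

```bash
python3 -m inch '[{"x":9,"y":0,"z":21,"twist":0},{"x":18,"y":0,"z":42,"twist":0},{"x":18,"y":0,"z":42,"twist":0},{"x":18,"y":0,"z":42,"twist":0},{"x":7,"y":0,"z":18,"twist":-0.1},{"x":0,"y":0,"z":0,"twist":-0.14},{"x":0,"y":0,"z":0,"twist":-0.14},{"x":0,"y":0,"z":0,"twist":-0.14},{"x":0,"y":0,"z":0,"twist":-0.073},{"x":0,"y":0,"z":0,"twist":0},{"x":0,"y":0,"z":0,"twist":0}]' 0.2;  python3 - <<'E'
from pts import *
import pickle
c=cam('wrist'); save(c,'w10'); pickle.dump(c,open('w10.pkl','wb'))
c=cam('side'); save(c,'s10',(260,120,420,240),4); pickle.dump(c,open('s10.pkl','wb'))
print(R.from_rotvec(robot.read_state()['orientation']).as_matrix().round(3))
E
python3 go.py .45 .118 .12
```

```text
t: 14.3
tool_pos: [0.4693, 0.0696, 0.4377]
orientation: [-1.122, -1.332, 1.335]
force: [-0.1, 0.8, 0.1]
opening: 0.0557
[[-0.17  -0.001 -0.985]
 [ 0.985 -0.    -0.17 ]
 [ 0.    -1.     0.001]]
shift mm [ 51.  151.3  10.7] pos [0.4694 0.0696 0.4382] t 14.4 q [ 0.04 -0.23  1.77  0.    1.6  -1.7 ] F [-0.8  0.5  0.6] op 0.0557
```

View pics/w10.png

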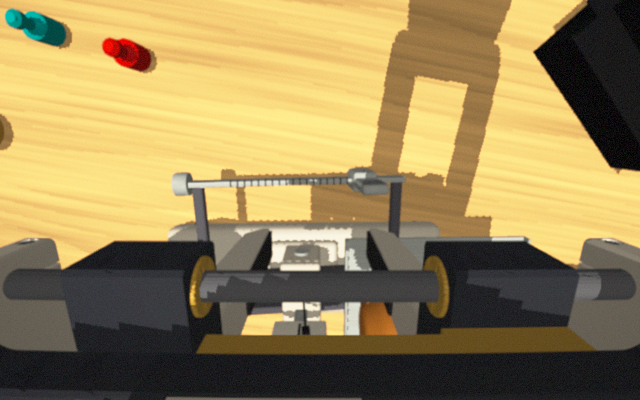

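The wrist view shows the bar from (183,184) to (398,180), with the poise at (367,180) near the loaf end.

Run:
```python
from pts import *
import pickle
c=pickle.load(open('w10.pkl','rb')); save(c,'w10c',(330,150,420,210),8)
W,ok=world(c)
k=ok[150:215,160:420]; Q=W[150:215,160:420]; z=Q[...,2]
sel=k&(z>.05)
vv,uu=np.nonzero(sel)
s=Q[sel]
Cx=np.array([.5969,.0723]); ex=np.array([.985,.172]); ey=np.array([-.172,.985])
d=s[:,:2]-Cx; X=d@ex; Y=d@ey
for lo,hi in [(.115,.16),(.105,.115),(.09,.105),(.07,.09),(.05,.07)]:
    m=(s[:,2]>lo)&(s[:,2]<hi)
    if m.sum(): print(lo,m.sum(),'X',X[m].min().round(4),X[m].max().round(4),'Y',Y[m].min().round(4),Y[m].max().round(4),'z',np.median(s[m,2]).round(4),s[m,:2].mean(0).round(4))
for y in np.arange(-.09,.12,.01):
    m=(abs(Y-y)<.005)&(X<-.11)
    if m.sum(): print(y.round(3),m.sum(),s[m,2].max().round(4),np.median(s[m,2]).round(4),np.median(X[m]).round(4))
```

```text
0.115 418 X -0.1425 -0.1315 Y 0.0582 0.0859 z 0.1414 [0.4482 0.1186]
0.105 368 X -0.1462 -0.1245 Y -0.1367 0.0817 z 0.1083 [ 0.4797 -0.0494]
0.09 1712 X -0.1482 -0.0994 Y -0.1371 0.0824 z 0.0988 [0.4737 0.0028]
0.07 870 X -0.148 -0.0944 Y -0.1226 0.1179 z 0.0813 [0.4577 0.1216]
0.05 35 X -0.1479 -0.1272 Y 0.0535 0.1147 z 0.0663 [0.4433 0.1214]
-0.09 75 0.1048 0.102 -0.1369
-0.08 70 0.1036 0.101 -0.1369
-0.07 75 0.1028 0.1001 -0.1368
-0.06 73 0.1013 0.0996 -0.1372
-0.05 70 0.1009 0.0987 -0.1369
-0.04 71 0.0999 0.0976 -0.1371
-0.03 72 0.0991 0.0964 -0.1375
-0.02 70 0.0983 0.0958 -0.1373
-0.01 69 0.097 0.0951 -0.1376
-0.0 68 0.0961 0.0938 -0.1374
0.01 70 0.0953 0.093 -0.1375
0.02 72 0.0943 0.0922 -0.1378
0.03 69 0.0933 0.0912 -0.1379
0.04 65 0.0931 0.0904 -0.1379
0.05 89 0.0914 0.0883 -0.1385
0.06 312 0.1459 0.101 -0.1402
0.07 263 0.1446 0.1273 -0.1417
0.08 210 0.145 0.1383 -0.1416
0.09 48 0.1418 0.0861 -0.139
0.1 121 0.0868 0.0805 -0.1326
0.11 237 0.086 0.0806 -0.1268
```

View pics/w10c.png

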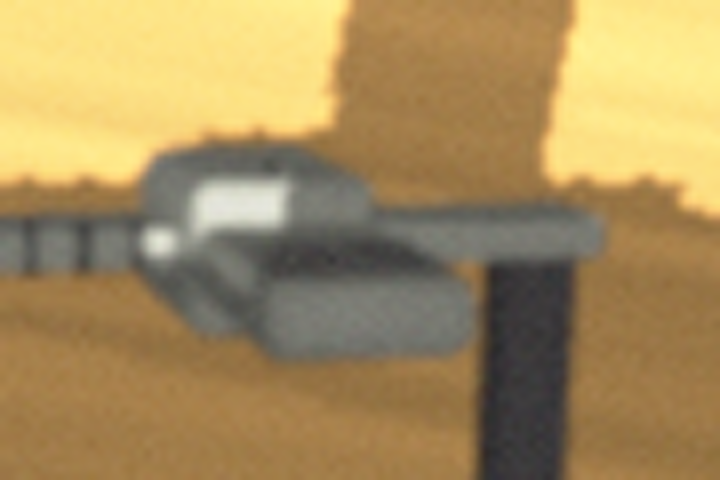

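```bash
python3 -m inch '[{"x":26,"y":10,"z":6,"twist":0},{"x":26,"y":20,"z":6,"twist":0},{"x":0,"y":40,"z":0,"twist":0},{"x":0,"y":40,"z":0,"twist":0},{"x":0,"y":20,"z":0,"twist":0},{"x":0,"y":9,"z":0,"twist":0},{"x":0,"y":0,"z":0,"twist":0},{"x":0,"y":0,"z":0,"twist":0}]';  python3 - <<'E'
from pts import *
import pickle
c=cam('side'); save(c,'s11',(250,120,410,240),4); pickle.dump(c,open('s11.pkl','wb'))
c=cam('wrist'); save(c,'w11')
E
python3 go.py .449 .119 .13
```

```text
t: 15.2
tool_pos: [0.4492, 0.1188, 0.3012]
orientation: [-1.124, -1.337, 1.334]
force: [-1.1, 1.2, 0.4]
opening: 0.0556
shift mm [0.2 4.7 0.5] pos [0.4495 0.1188 0.3017] t 15.3 q [ 0.15 -0.17  1.98  0.    1.33 -1.6 ] F [0.4 1.3 0. ] op 0.0557
```

View pics/s11.png

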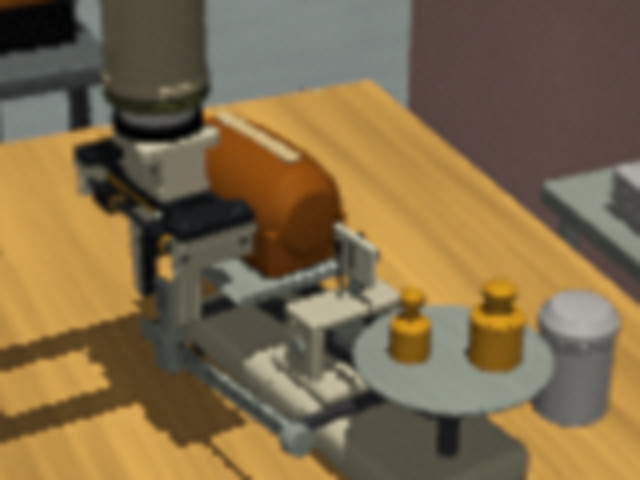

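View pics/w11.png

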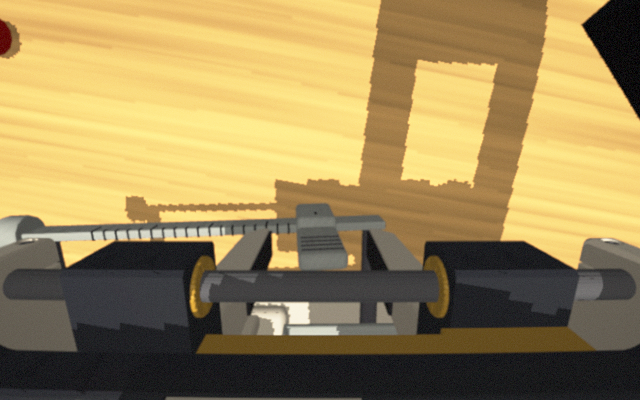

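The tab at (323,250) is centred between the fingers. I'll narrow the jaws and push towards the weights' end.

```bash
python3 -m inch '[{"x":0,"y":2,"z":0,"twist":0},{"x":0,"y":0,"z":0,"twist":0},{"x":-5,"y":0,"z":0,"twist":0},{"x":-9,"y":0,"z":0,"twist":0},{"x":-12,"y":0,"z":0,"twist":0},{"x":-12,"y":0,"z":0,"twist":0},{"x":-12,"y":0,"z":0,"twist":0},{"x":-12,"y":0,"z":0,"twist":0},{"x":-12,"y":0,"z":0,"twist":0},{"x":-9,"y":0,"z":0,"twist":0},{"x":-5,"y":0,"z":0,"twist":0},{"x":-3,"y":0,"z":0,"twist":0}]' -0.31 5;  python3 -m inch '[{"x":3,"y":0,"z":0,"twist":0},{"x":0,"y":0,"z":0,"twist":0},{"x":0,"y":0,"z":0,"twist":0},{"x":0,"y":0,"z":0,"twist":0},{"x":0,"y":0,"z":0,"twist":0},{"x":0,"y":0,"z":0,"twist":0},{"x":0,"y":0,"z":0,"twist":0},{"x":0,"y":0,"z":0,"twist":0},{"x":0,"y":0,"z":0,"twist":0},{"x":0,"y":0,"z":0,"twist":0}]'
python3 - <<'E'
from pts import *
import pickle
c=cam('side'); save(c,'s12',(250,120,410,240),4); pickle.dump(c,open('s12.pkl','wb'))
c=cam('wrist'); save(c,'w12');pickle.dump(c,open('w12.pkl','wb'))
E
python3 go.py .449 .119 .13
```

```text
t: 16.5
tool_pos: [0.4644, 0.0286, 0.2978]
orientation: [-1.122, -1.335, 1.335]
force: [0.3, 0.8, 0.5]
opening: 0.0318
t: 17.5
tool_pos: [0.4639, 0.0321, 0.2979]
orientation: [-1.122, -1.336, 1.336]
force: [0.2, 1.0, 0.3]
opening: 0.0321
shift mm [88.2  0.9 -0.4] pos [0.4638 0.0321 0.2979] t 17.6 q [-0.04 -0.16  1.98  0.    1.33 -1.79] F [-0.5  0.7  0.1] op 0.032
```

View pics/s12.png

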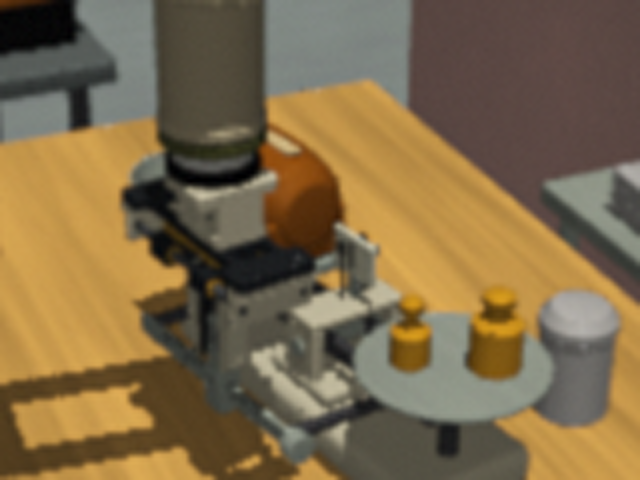

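View pics/w12.png

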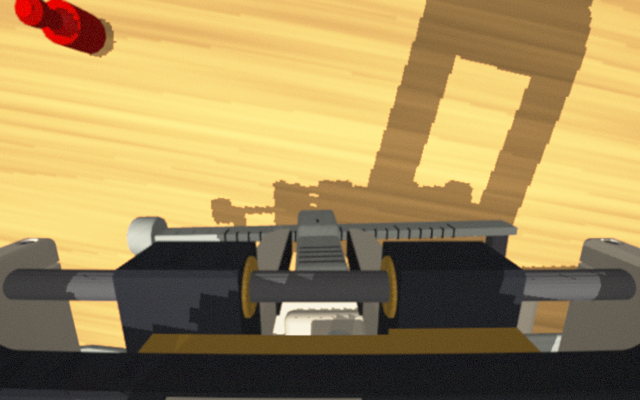

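The plate has come down part-way, with the weights about 8 crop px lower in the side view. Next I measure the tilt from the bar slope and the plate height.

```bash
cat > tilt.py <<'E'
from pts import *
import pickle
Cx=np.array([.5969,.0723]); ex=np.array([.985,.172]); ey=np.array([-.172,.985])
def bar(c,yr=((-.11,.11),),ex_=None):
    W,ok=world(c); d=W[...,:2]-Cx; X=d@ex; Y=d@ey; Z=W[...,2]
    m=ok&(abs(X+.137)<.008)&(Z>.07)&(Z<.112)&(abs(Y)<.115)
    out=[];
    for y in np.arange(-.11,.112,.004):
        k=m&(abs(Y-y)<.002)
        if k.sum()>5: out.append((y,np.percentile(Z[k],85),k.sum()))
    o=np.array(out)
    for _ in range(6):
        a=np.polyfit(o[:,0],o[:,1],1); r=o[:,1]-np.polyval(a,o[:,0]); g=abs(r)<max(.001,1.5*np.median(abs(r))); 
        o=o[g]
    return -a[0],a[1],len(o),o[:,0].min(),o[:,0].max()
def plate(c):
    W,ok=world(c); q=np.hypot(W[...,0]-.6227,W[...,1]+.0755)
    k=ok&(q<.07)&(W[...,2]>.1)&(W[...,2]<.15); k=cv2.erode(k.astype('uint8'),np.ones((3,3)))>0
    Z=W[...,2][k]; h,e=np.histogram(Z,bins=np.arange(.1,.15,.0005)); i=h.argmax(); return np.median(Z[abs(Z-e[i]-.00025)<.0015]),k.sum()
E
python3 - <<'E'
from tilt import *
for n in ['w10','w12']: print(n,bar(pickle.load(open(n+'.pkl','rb'))))
for n in ['s2','s10','s11','s12']: print(n,plate(pickle.load(open(n+'.pkl','rb'))))
E
```

```text
w10 (np.float64(0.09099472377848024), np.float64(0.09489808053632742), 36, np.float64(-0.11), np.float64(0.03400000000000013))
w12 (np.float64(0.045812120735256666), np.float64(0.0947403027669596), 42, np.float64(-0.11), np.float64(0.1100000000000002))
s2 (np.float64(0.1387723462166155), np.int64(592))
s10 (np.float64(0.1385284438760057), np.int64(372))
s11 (np.float64(0.13886910969684718), np.int64(385))
s12 (np.float64(0.1326265251813432), np.int64(418))
```

```bash
python3 -m inch '[{"x":-3,"y":0,"z":0,"twist":0},{"x":-6,"y":0,"z":0,"twist":0},{"x":-6,"y":0,"z":0,"twist":0},{"x":-5,"y":0,"z":0,"twist":0},{"x":-3,"y":0,"z":0,"twist":0},{"x":0,"y":0,"z":0,"twist":0},{"x":3,"y":0,"z":0,"twist":0},{"x":0,"y":0,"z":0,"twist":0}]';  python3 -m inch '[{"x":0,"y":0,"z":0,"twist":0},{"x":0,"y":0,"z":0,"twist":0},{"x":0,"y":0,"z":0,"twist":0},{"x":0,"y":0,"z":0,"twist":0},{"x":0,"y":0,"z":0,"twist":0},{"x":0,"y":0,"z":0,"twist":0},{"x":0,"y":0,"z":0,"twist":0},{"x":0,"y":0,"z":0,"twist":0},{"x":0,"y":0,"z":0,"twist":0},{"x":0,"y":0,"z":0,"twist":0},{"x":0,"y":0,"z":0,"twist":0},{"x":0,"y":0,"z":0,"twist":0}]'
python3 - <<'E'
from tilt import *
for i in range(2):
    s=cam('side'); w=cam('wrist'); print(bar(w),plate(s))
save(w,'w13'); save(s,'s13',(250,120,410,240),4)
E
```

```text
t: 18.4
tool_pos: [0.4672, 0.0127, 0.2979]
orientation: [-1.122, -1.336, 1.336]
force: [-0.5, -0.1, 0.3]
opening: 0.032
t: 19.6
tool_pos: [0.4673, 0.0124, 0.2979]
orientation: [-1.122, -1.336, 1.336]
force: [0.9, -0.6, -0.4]
opening: 0.0322
(np.float64(0.002933055437917406), np.float64(0.09492475699459879), 30, np.float64(-0.021999999999999922), np.float64(0.1100000000000002)) (np.float64(0.1257498463949085), np.int64(469))
(np.float64(0.0021693858260222916), np.float64(0.094946722516669), 31, np.float64(-0.08599999999999998), np.float64(0.1100000000000002)) (np.float64(0.12538057162444471), np.int64(489))
```

View pics/w13.png

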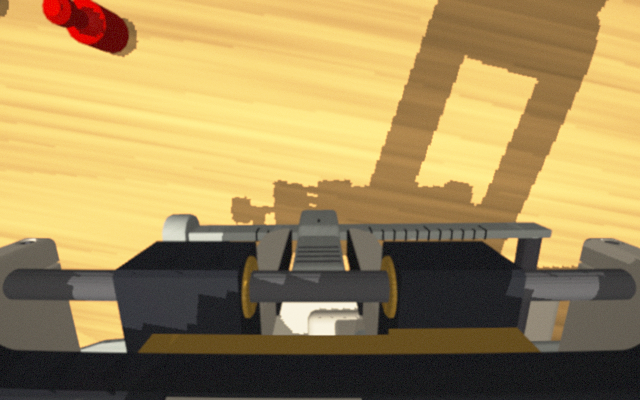

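The beam is nearly level at about 0.002–0.003. I'll withdraw straight up for an undisturbed reading.

```bash
python3 -m inch '[{"x":0,"y":0,"z":0,"twist":0},{"x":0,"y":0,"z":0,"twist":0},{"x":0,"y":-10,"z":0,"twist":0},{"x":0,"y":-30,"z":0,"twist":0},{"x":0,"y":-40,"z":0,"twist":0},{"x":0,"y":-40,"z":0,"twist":0},{"x":0,"y":-20,"z":0,"twist":0},{"x":0,"y":0,"z":0,"twist":0},{"x":0,"y":0,"z":0,"twist":0},{"x":0,"y":0,"z":0,"twist":0},{"x":0,"y":0,"z":0,"twist":0},{"x":0,"y":0,"z":0,"twist":0}]' 0.2; python3 -m inch '[{"x":0,"y":0,"z":0,"twist":0},{"x":0,"y":0,"z":0,"twist":0},{"x":0,"y":0,"z":0,"twist":0},{"x":0,"y":0,"z":0,"twist":0},{"x":0,"y":0,"z":0,"twist":0},{"x":0,"y":0,"z":0,"twist":0}]'
python3 - <<'E'
from tilt import *
for i in range(3):
    s=cam('side'); w=cam('wrist'); print(bar(w),plate(s))
pickle.dump(w,open('w14.pkl','wb'))
save(w,'w14'); save(s,'s14',(315,160,375,205),12)
E
```

```text
t: 21.0
tool_pos: [0.4671, 0.0124, 0.4367]
orientation: [-1.12, -1.334, 1.336]
force: [-0.2, -0.2, -0.6]
opening: 0.0556
t: 21.6
tool_pos: [0.4673, 0.0124, 0.438]
orientation: [-1.122, -1.336, 1.336]
force: [1.0, 0.1, -0.3]
opening: 0.0561
(np.float64(0.0025926854681932792), np.float64(0.09519463521622475), 36, np.float64(-0.057999999999999954), np.float64(0.1100000000000002)) (np.float64(0.1252783124765997), np.int64(511))
(np.float64(0.0022262446381962407), np.float64(0.09522665600464277), 38, np.float64(-0.07799999999999997), np.float64(0.1100000000000002)) (np.float64(0.12529409133795905), np.int64(493))
(np.float64(0.001194227928145274), np.float64(0.0951791216556838), 36, np.float64(-0.06999999999999997), np.float64(0.1100000000000002)) (np.float64(0.1249180675317283), np.int64(483))
```

View pics/w14.png

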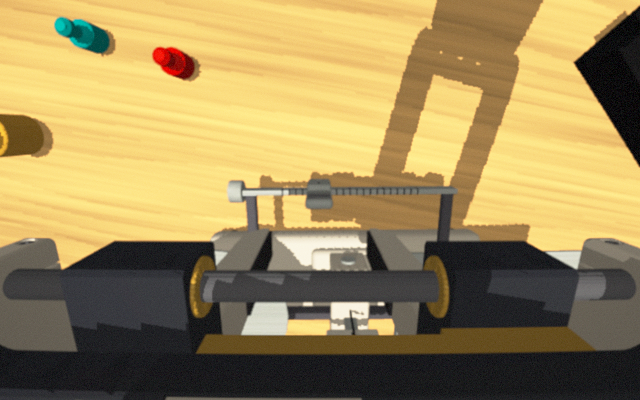

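View pics/s14.png

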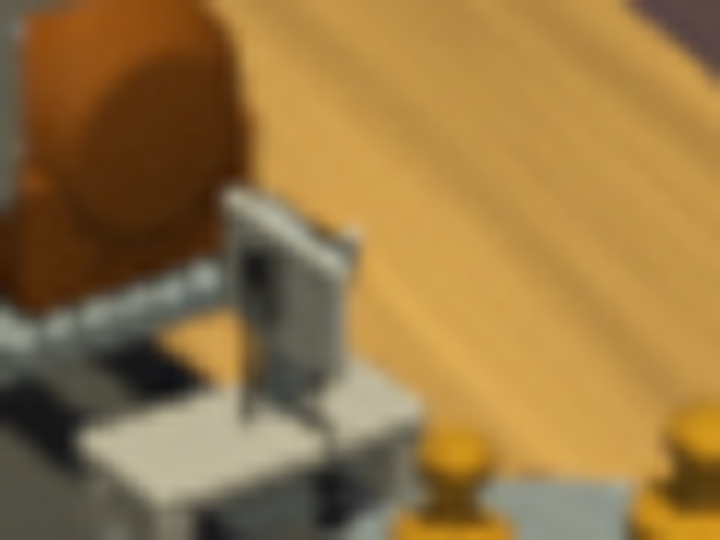

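Run:
```python
from tilt import *
b=[];p=[]
for i in range(8):
    s=cam('side'); w=cam('wrist'); b.append(bar(w)[0]); p.append(plate(s)[0])
print(np.mean(b),np.std(b),np.mean(p),np.std(p), robot.read_state()['t'])
c=cam('top'); save(c,'t15',(220,130,470,300),3.2); c=cam('side'); save(c,'s15',(250,120,450,340),2.7)
```

```text
0.001434037353330993 0.0010188406928857367 0.12543480679496663 0.000328908022535671 22.7
```

View pics/s15.png

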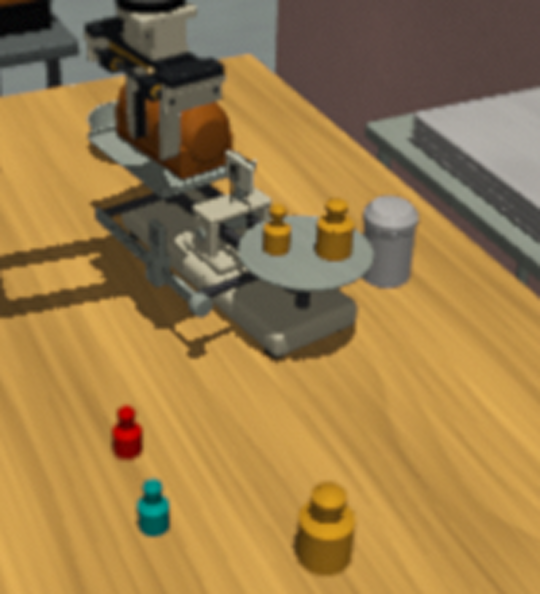

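The side view shows both weights standing on the plate at (277,232) and (335,230). The loaf is on its plate, the beam is level, and the decoys and the 1 kg are untouched. The gripper is clear, so I hand in.

```bash
python3 -c "
from plant import robot
print(robot.close_job())"
```

```text
the job is handed in; nothing more can be done
None
```

The loaf is weighed: the beam floats level and at rest with the 500 g and 200 g weights both on the round plate. I handed the job in at about 23 s.

- **Weights:** I set down the 500 g, then the 200 g. The plate stayed at its upper stop after each, so 700 g was not too much.
- **Poise:** I pushed it by its tab in two steps, about 88 mm and then 20 mm, and then withdrew the gripper straight up. It stands at roughly 110 mm, so the loaf weighs about 0.85 kg. The exact zero of the poise was only estimated from the pictures.
- **Beam:** With the gripper clear, the bar slope averaged 0.0014 rad, on a measure that read about 0.001 too high at the stop. The plate height averaged 125.4 mm, or about 0.001 rad of tilt. The two agree within their noise of 0.001–0.002 rad and showed no drift, so the beam is level to about 1 g.
- **The rest:** The last side picture shows both weights standing, the loaf on its plate, and the 1 kg, the red and turquoise weights and the dredger in their places. I did not check the loaf pan and bowl closely, but the arm touched neither.

One early move was refused because its rows lacked the twist value; nothing moved, and I repeated it with the value added.

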